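# Tilt the drying shelf into the damp box

### The job

Put the long slatted shelf into the damp box so that it lies flat on the ledges inside, under the box's wide lip. It is longer than the box's mouth, so tilt it, slip one end under the lip and then let the other end down; let go of it when it is settled. Leave the short shelf, which would fall between the ledges, where it lies.

Things in the scene. Friction and masses are not known exactly. Their poses are not given: they have to be found in the camera images.
- damp_box: Fixed plywood box, open on top, 244 (x) by 154 (y) by 110 mm high, walls 10 mm; inside 224 by 134 mm. Origin: centre of its underside, on the table; x along its length. At both ends inside, a ledge 50 mm long, full width, has its top 50 mm above the table. Between the ledges (124 mm) it is open to the floor, where a bowl below 40 mm height stands. A wide lip covers the inside of the -x end only.
- lip_edge (a point): Middle of the lower free edge of the box's lip, at x = -67, y = 0, z = 100 mm in the box; same axes. The lip is a board 10 mm thick at the end nearer the robot: from this edge it runs 45 mm in -x to the end wall, full width, its top level with the box's top, 50 mm clear above the ledge. The mouth left open is 179 by 134 mm, from here in +x to the far wall.
- long_shelf: Shelf to put in: loose slatted wooden board 200 (x) by 110 (y) by 10 mm, 0.2 kg, same either way round. Origin: centre of its underside, z up. Bow handle at its middle: a 20 by 20 mm bar, 100 mm long, across the board (along y), its centre 95 mm above the underside, on posts at y = +-42 mm (72 mm free between). Close the fingers along the board's x on the bar's middle: firm while tilting.
- short_shelf: The wrong shelf: the same board and handle but only 115 mm long (x) by 110 mm wide. Origin: centre of its underside, z up. To be left where it lies.

How it is judged:
By the outcome, as a careful person would: the job done as asked, in the order asked, and still so for the second after the job is handed in, with the robot touching nothing.
It also fails if it takes over 51 s, if anything falls off the work surface, if the arm or the gripper's body presses on something with over 40 N, if the wrist force passes 120 N, or if a joint passes its speed limit or range.

### The arm

A 7-joint arm with a two-finger parallel gripper is mounted at the origin on the work surface. World frame = base frame: x ahead of the robot, y to its left, z up, the work surface at z = 0. Lengths are in m, angles in rad, forces in N, time in s.
With the tool pointing down it reaches from about 0.425 to 1.025 m from the base axis. Payload 3.6 kg.
Tool frame: the origin (TCP) lies between the finger pads; the fingertips stand 17 mm ahead of it and the grasp point (between the pads) lies 2 mm behind it (manip.tip_reach is the distance from the TCP to the fingertips, in m); z points along the fingers, y is the direction in which the jaws open and shut (so a half turn about z gives the same grasp; the last joint's range is limited). The gripper opens to 85 mm and grips with 20 to 120 N. Pads are 22 mm wide; open, the fingers measure 114 mm over their backs; the gripper's body (76 mm by 85 mm) begins 54 mm behind the grasp point. The pads swing forward as they close: fully open they stand 13 mm farther back than shut.
Start: joints at [1.012, 0.591, 0.048, 1.609, -0.033, 0.943, -0.034], TCP at [0.325, -0.648, 0.213] pointing down, gripper open.
Joint ranges: [-2.69, 2.69], [-0.47, 2.24], [-1.27, 1.36], [0.19, 2.51], [-1.53, 4.68], [0.08, 2.07], [-3.09, 3.09]. Speed limits (rad/s): [2.57, 2.57, 3.14, 3.14, 3.14, 3.14, 3.14].

### API

Orientations are given as a unit quaternion [w, x, y, z].
In Python, from plant import manip, cams gives the robot as it stands.
- The arm moves only by the shell command python3 -m creep 'ROWS' [FORCE]. ROWS is text: rows parted by semicolons, each of 7 numbers parted by spaces: the shift along the tool's x, y, z in m, then the turn, a rotation vector about the tool's x, y, z in rad, then the finger opening in m, from 0 to 0.0854. In form: x y z wx wy wz jaw; .... A call has 1 to 8 rows; each row shifts and turns the pose as measured when the row begins, along the tool's axes as they then stand; what a row does not reach is not made up. A row lasts 1/10 s, in which the tool goes at most 50 mm and 8.59 degrees, less where a joint would pass 70% of its speed; a pose out of reach is approached as far as the arm can. A call with a gripper value outside its range is refused whole. The fingers move at their own pace and stop on an object; FORCE is the grip in N (left out, the last holds). Time passes only in rows, so rows that do not move let the fingers close. It gives the time, the measured TCP pose, the force and the opening at its end, in the units of the state.
- manip.read_state(): the state, without advancing time (a new reading comes with each control period).
- cams.snapshot(name): name is "scene" or "top"; returns a dict with "pixels" (384x512x3 uint8, blue, green, red), "intrinsics" (3x3 intrinsics, pixels), "extrinsics" (4x4, takes a point from camera to world coordinates). Camera axes: x right, y down, z forward; pixel columns grow to the right and rows downward; lengths in m; the calibration is good to about 2 mm. A picture is of the moment at which its call begins. There is no depth.
- manip.job_done(): hands the job in, once; it reports no verdict.
The state is a dict: "time_s": time; "joint_pos": joint angles; "joint_velocities": joint speeds; "joint_torque": joint torques, N m; "ee_pos": TCP position; "tool_rot": TCP orientation; "ft_force": force on the tool from outside, world axes, zero at the start; "torque": the same for the moment, N m; "finger_gap": finger opening in m.
Only numpy, scipy, OpenCV 4.12 (cv2) and the standard library are available. Lean on these libraries where they do the work, as an engineer would, in place of code of your own. Each camera call takes 0.05 s, during which the arm holds its last target. There are 200 camera calls.

## Working session

There is one attempt and no reset: what is moved stays moved. The work goes in short steps, Python scripts to look and compute and a shell command to move; the robot and the scene stay as the last step left them, time stands still between calls to the robot, and variables do not carry over. Pictures are saved under pics/ and viewed, about 8 in all and at most 12, crops included, and the job is handed in when it is done.

```bash
mkdir -p pics; ls; python3 - <<'E'
from plant import manip,cams
import cv2,numpy as np
np.set_printoptions(precision=4,suppress=True)
for n in("scene","top"):
    s=cams.snapshot(n);cv2.imwrite(f"pics/{n}0.png",s["pixels"]);print(s["intrinsics"],s["extrinsics"])
    np.savez(f"pics/{n}0.npz",**{k:s[k] for k in("intrinsics","extrinsics","pixels")})
print(manip.read_state())
E
```

```text
pics
[[393.9239   0.     262.7046]
 [  0.     393.9239 189.855 ]
 [  0.       0.       1.    ]] [[ 0.8335  0.3687 -0.4114  0.9127]
 [ 0.5522 -0.5793  0.5996 -0.5067]
 [-0.0173 -0.727  -0.6865  0.6764]
 [ 0.      0.      0.      1.    ]]
[[436.0015   0.     260.5514]
 [  0.     436.0015 184.3324]
 [  0.       0.       1.    ]] [[ 0.0149 -0.9993  0.0333  0.5008]
 [-0.9995 -0.0158 -0.0258  0.0081]
 [ 0.0263 -0.0329 -0.9991  0.9271]
 [ 0.      0.      0.      1.    ]]
{'time_s': 0.1, 'joint_pos': array([ 1.0125,  0.592 ,  0.0483,  1.6097, -0.0333,  0.9427, -0.0337]), 'joint_velocities': array([ 0.0003, -0.0008,  0.0016, -0.0045,  0.0011,  0.0016,  0.0002]), 'joint_torque': array([  0.0055, -54.9995,   1.5533, -19.8824,   0.0097,   0.0038,
         0.    ]), 'ee_pos': array([ 0.3246, -0.6474,  0.2117]), 'tool_rot': array([-0.001 ,  0.9731,  0.2304, -0.0003]), 'ft_force': array([ 0.6221, -0.4863,  0.0755]), 'torque': array([-0.02  ,  0.0058, -0.0275]), 'finger_gap': 0.08545063410124157}
```

View pics/top0.png

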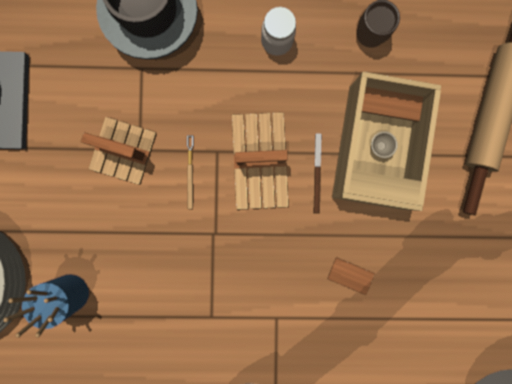

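View pics/scene0.png

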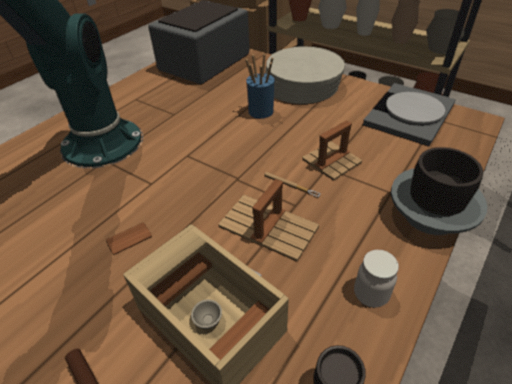

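The top view shows the long shelf at about (260,160), the short one at (122,150), and the box with corners near (363,75), (440,87), (421,208) and (345,197). Next I'll enlarge the crops to pick exact corners.

```bash
python3 - <<'E'
import cv2,numpy as np
t=cv2.imread("pics/top0.png");s=cv2.imread("pics/scene0.png")
a=cv2.resize(t[60:220,220:450],None,fx=3.4,fy=3.4,interpolation=cv2.INTER_CUBIC)
cv2.imwrite("pics/tc.png",a)
b=cv2.resize(s[170:384,110:330],None,fx=2.8,fy=2.8,interpolation=cv2.INTER_CUBIC)
cv2.imwrite("pics/sc.png",b);print(a.shape,b.shape)
E
```

```text
(544, 782, 3) (599, 616, 3)
```

View pics/tc.png

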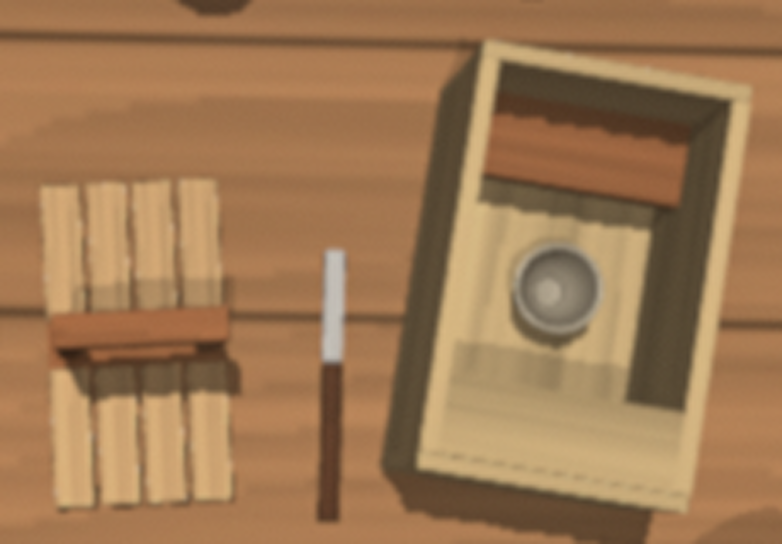

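View pics/sc.png

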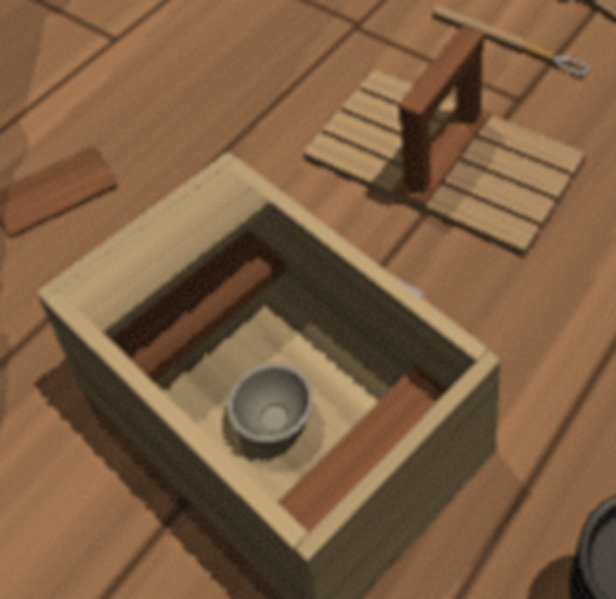

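The crops show the box's four top corners, the lip at the robot end, and the shelf's corners and bar clearly. I'll fit the poses from those points.

```bash
cat > fit.py <<'E'
import numpy as np
from scipy.optimize import least_squares
def load(n):
    d=np.load(f"pics/{n}0.npz");return d["intrinsics"],d["extrinsics"]
C={"t":load("top"),"s":load("scene")}
def proj(c,P):
    K,E=C[c];p=(P-E[:3,3])@E[:3,:3];p=p@K.T;return p[:,:2]/p[:,2:]
def full(c,q):
    q=np.array(q,float);f,o=(3.4,(220,60)) if c=="t" else (2.8,(110,170))
    return (q+.5)/f-.5+o
def fit(obs,x0):
    def r(x,sep=False):
        c,s=np.cos(x[2]),np.sin(x[2]);R=np.array([[c,-s,0],[s,c,0],[0,0,1]])
        return np.concatenate([(proj(k,np.array(P)@R.T+[x[0],x[1],0])-full(k,q)).ravel() for k,P,q in obs])
    o=least_squares(r,x0,loss="soft_l1");return o.x,r(o.x).reshape(-1,2)
E
python3 - <<'E'
from fit import *
np.set_printoptions(precision=4,suppress=True)
B=[[.122,.077,.11],[.122,-.077,.11],[-.122,-.077,.11],[-.122,.077,.11]]
qt=[(484,41),(751,90),(687,512),(417,467)]; qs=[(498,357),(303,556),(40,293),(230,153)]
S=[[.1,.055,.01],[.1,-.055,.01],[-.1,-.055,.01],[-.1,.055,.01]]
st=[(40,186),(217,179),(234,503),(57,510)]; ss=[(584,155),(525,250),(305,155),(373,70)]
H=[[.01,.05,.105],[.01,-.05,.105]]; ht=[(50,318),(228,307)]
for nm,o in (("box",[("t",B,qt),("s",B,qs)]),("boxT",[("t",B,qt)]),("boxS",[("s",B,qs)]),
 ("shelf",[("t",S,st),("s",S,ss)]),("shT",[("t",S,st)]),("shS",[("s",S,ss)]),("bar",[("t",H,ht)])):
    x,r=fit(o,[.6,-.1,0]);print(nm,x,np.degrees(x[2]));print(r.T)
E
```

```text
box [ 0.6154 -0.26   -0.151 ] -8.652307915683531
[[-0.3445  0.1961 -0.33   -0.9279  0.0113  0.2597 -2.7723 -1.8763]
 [-1.0413 -1.6495  0.359   0.124   0.1738  1.1417 -0.9482 -1.1823]]
boxT [ 0.6145 -0.2607 -0.1497] -8.577521536567625
[[-0.0821  0.4751  0.1166 -0.497 ]
 [-0.512  -1.2246  0.8181  0.6902]]
boxS [ 0.6161 -0.2585 -0.159 ] -9.110420035643061
[[ 0.7792  0.5161 -1.5328 -0.4839]
 [ 0.3389  0.7702 -1.9097 -1.6329]]
shelf [ 0.5834 -0.0133  0.0672] 3.8502907456203364
[[ 0.007  -0.1552 -0.0381 -0.2163 -0.592  -1.1329 -2.115  -0.7515]
 [-0.5523 -0.9232 -1.9048 -1.2001 -0.9784 -0.0698 -0.9509 -0.2488]]
shT [ 0.581  -0.0136  0.0653] 3.742769949792647
[[ 0.191   0.037  -0.0218 -0.2095]
 [ 0.5191  0.2412 -0.7158 -0.1053]]
shS [ 0.5863 -0.0133  0.0689] 3.9476834575551845
[[ 0.5311  0.1397 -1.1293  0.1324]
 [-0.5432  0.4806 -0.3892  0.2072]]
bar [ 0.5803 -0.013   0.0797] 4.564881076808586
[[-0.1864  0.1877]
 [ 0.0116 -0.0123]]
```

```bash
cat > go.py <<'E'
import numpy as np
from scipy.spatial.transform import Rotation as Ro
from plant import manip
np.set_printoptions(precision=4,suppress=True)
BOX=np.array([.615,-.260,0]);BY=-.151
def rot(yaw,th=0):   # tool y at yaw, z down, +y end raised by th
    c,s=np.cos(yaw),np.sin(yaw)
    return Ro.from_matrix(np.array([[-s,c,0],[c,s,0],[0,0,-1]]).T)*Ro.from_rotvec([-th,0,0])
def board(xc,zc,th,h,off=0): # box-frame board underside centre -> TCP pose; off: TCP offset along board x
    n=np.array([-np.sin(th),0,np.cos(th)]);d=np.array([np.cos(th),0,np.sin(th)])
    p=np.array([xc,0,zc])+h*n+off*d
    return BOX+Ro.from_euler("z",BY).apply(p),rot(BY,th)
def now():
    s=manip.read_state();q=s["tool_rot"]
    return np.array(s["ee_pos"]),Ro.from_quat(np.r_[q[1:],q[0]]),s
def rows(pos,R,N,start=None):
    p,R0,_=(*start,0) if start else now()
    W=(R0.inv()*R).as_rotvec();w=Ro.from_rotvec(W/N)
    M=sum(((w**k) if k else Ro.identity()).as_matrix() for k in range(N))
    d=np.linalg.solve(M,R0.inv().apply(np.array(pos)-p))
    print(N,"x",d.round(4),(W/N).round(4),"| total",R0.inv().apply(np.array(pos)-p).round(4),W.round(4))
E
python3 - <<'E'
from go import *
rows([.582,-.0135,.20],rot(.067),18)
E
```

```text
18 x [ 0.0397 -0.0067  0.0007] [-0.0001 -0.0001 -0.0652] | total [ 0.5142 -0.4512  0.0126] [-0.0019 -0.0011 -1.1729]
```

```bash
python3 -m creep '.0397 -.0067 0 0 0 -.0652 .085;.0397 -.0067 0 0 0 -.0652 .085;.0397 -.0067 0 0 0 -.0652 .085;.0397 -.0067 0 0 0 -.0652 .085;.0397 -.0067 0 0 0 -.0652 .085;.0397 -.0067 0 0 0 -.0652 .085;.0397 -.0067 0 0 0 -.0652 .085;.0397 -.0067 0 0 0 -.0652 .085' 80; python3 -c "
from go import *
rows([.582,-.0135,.20],rot(.067),10)"
```

```text
time_s: 0.9
ee_pos: [0.5289, -0.4051, 0.2053]
tool_rot: [-0.003, 0.88, 0.475, -0.005]
ft_force: [0.7, 0.6, 0.5]
finger_gap: 0.085
10 x [ 0.0397 -0.0062  0.0005] [-0.0011  0.0002 -0.0648] | total [ 0.3564 -0.1705  0.005 ] [-0.0111  0.0022 -0.6481]
```

```bash
python3 -m creep '.0397 -.0062 0 0 0 -.0648 .085;.0397 -.0062 0 0 0 -.0648 .085;.0397 -.0062 0 0 0 -.0648 .085;.0397 -.0062 0 0 0 -.0648 .085;.0397 -.0062 0 0 0 -.0648 .085;.0397 -.0062 0 0 0 -.0648 .085;.0397 -.0062 0 0 0 -.0648 .085;.0397 -.0062 0 0 0 -.0648 .085'; python3 -c "
from go import *
rows([.582,-.0135,.19],rot(.067),3)"
```

```text
time_s: 1.7
ee_pos: [0.5913, -0.0792, 0.2019]
tool_rot: [-0.005, 0.721, 0.693, -0.004]
ft_force: [-0.2, 0.2, 0.7]
finger_gap: 0.0851
3 x [ 0.0219 -0.0031  0.004 ] [-0.0044 -0.0009 -0.0356] | total [ 0.0653 -0.0117  0.0122] [-0.0131 -0.0028 -0.1068]
```

```bash
python3 -m creep '.0219 -.0031 .004 -.0044 0 -.0356 .085;.0219 -.0031 .004 -.0044 0 -.0356 .085;.0219 -.0031 .004 -.0044 0 -.0356 .085;0 0 0 0 0 0 .085'; python3 -c "
from go import *
rows([.582,-.0135,.091],rot(.067),4)
from plant import cams
import cv2
a=cams.snapshot('top')['pixels'];b=cams.snapshot('scene')['pixels']
cv2.imwrite('pics/g1.png',cv2.resize(b[100:300,180:400],None,fx=2.6,fy=2.6,interpolation=2))"
```

```text
time_s: 2.1
ee_pos: [0.5797, -0.0043, 0.1884]
tool_rot: [-0.002, 0.677, 0.736, 0.001]
ft_force: [-0.3, -0.8, -0.4]
finger_gap: 0.0852
4 x [-0.0024  0.0004  0.0243] [-0.0002 -0.0013  0.0038] | total [-0.0098  0.0016  0.0973] [-0.001  -0.0054  0.0151]
```

View pics/g1.png

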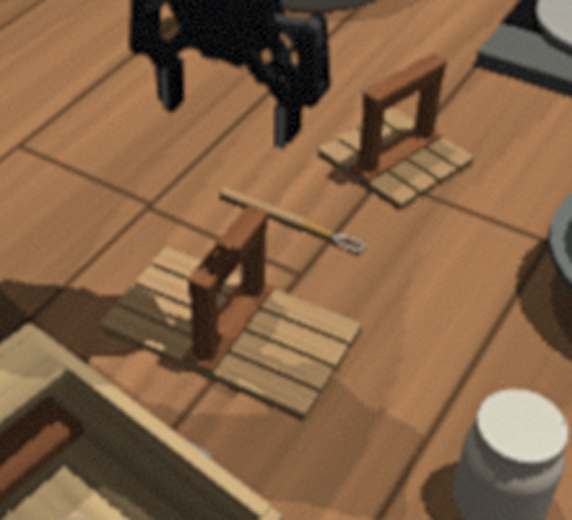

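The gripper is above the shelf with its fingertips at crop (170,105) and (285,140). The bar, at about (232,240), lies between them, so I'll descend.

```bash
python3 -m creep '-.0024 .0004 .0243 0 -.0013 .0038 .085;-.0024 .0004 .0243 0 -.0013 .0038 .085;-.0024 .0004 .0243 0 -.0013 .0038 .085;-.0024 .0004 .0243 0 -.0013 .0038 .085;0 0 0 0 0 0 .085'; python3 -c "
from go import *
rows([.582,-.0135,.091],rot(.067),2)"
```

```text
time_s: 2.7
ee_pos: [0.5874, -0.0322, 0.0898]
tool_rot: [0.006, 0.692, 0.722, -0.002]
ft_force: [-0.3, 0.3, 0.4]
finger_gap: 0.0851
2 x [ 0.0095 -0.0023 -0.0007] [ 0.0029  0.0056 -0.0125] | total [ 0.0189 -0.0046 -0.0014] [ 0.0057  0.0112 -0.025 ]
```

```bash
python3 -m creep '.0095 -.0023 0 0 0 -.01 .085;.0085 -.0023 0 0 0 -.01 .085;0 0 0 0 0 0 .085;0 0 0 0 0 0 .085'; python3 -c "
from go import *
rows([.582,-.0135,.091],rot(.067),1)"
```

```text
time_s: 3.1
ee_pos: [0.584, -0.0157, 0.0926]
tool_rot: [0.008, 0.686, 0.728, -0.001]
ft_force: [-0.0, -0.3, 0.6]
finger_gap: 0.0849
1 x [ 0.0023 -0.0019  0.0016] [ 0.0103  0.0129 -0.0077] | total [ 0.0023 -0.0019  0.0016] [ 0.0103  0.0129 -0.0077]
```

```bash
python3 -m creep '.002 -.002 .0015 .01 .0129 -.007 .085;0 0 0 0 0 0 .085;0 0 0 0 0 0 0;0 0 0 0 0 0 0;0 0 0 0 0 0 0;0 0 0 0 0 0 0;0 0 0 0 0 0 0;0 0 0 0 0 0 0' 80; python3 -c "
from go import *
p,R,s=now();print(p,R.as_matrix());rows([.582,-.0135,.24],rot(.067),5)"
```

```text
time_s: 3.9
ee_pos: [0.583, -0.0137, 0.0928]
tool_rot: [0.001, 0.683, 0.73, 0.001]
ft_force: [-0.2, 1.2, -0.1]
finger_gap: -0.0001
[ 0.583  -0.0137  0.0928] [[-0.0669  0.9978  0.0028]
 [ 0.9978  0.0669  0.0009]
 [ 0.0007  0.0028 -1.    ]]
5 x [ 0.0001 -0.0002 -0.0294] [ 0.0006 -0.0001 -0.    ] | total [ 0.0004 -0.0006 -0.1472] [ 0.0028 -0.0007 -0.0001]
```

The gap closed to 0, so the bar isn't between the pads. I'll look.

```bash
python3 -c "
from plant import cams
import cv2,numpy as np
b=cams.snapshot('scene')['pixels'];a=cams.snapshot('top')['pixels']
f=lambda i:cv2.resize(i,(400,400),interpolation=2)
cv2.imwrite('pics/g2.png',np.hstack([f(b[130:280,200:350]),f(a[90:240,190:340])]))"
```

```text
(no output)
```

View pics/g2.png

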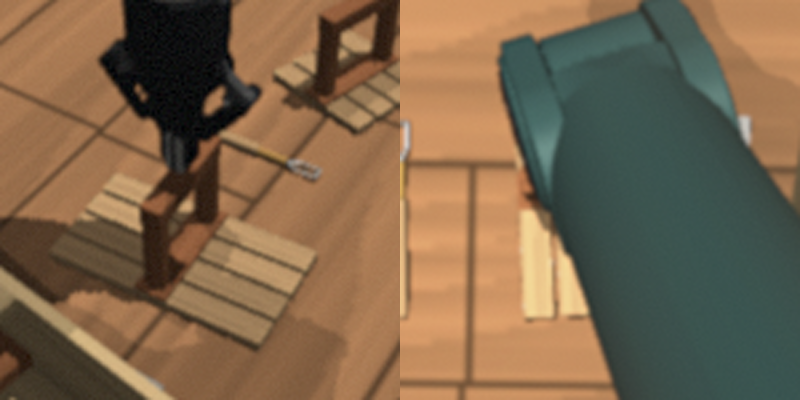

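```bash
python3 -c "
from fit import *
from go import *
p,R,s=now();print(p,s['joint_pos'])
P=np.array([p,p+[0,0,-.017],[.582,-.0135,.105],[.582,-.0135,.095],p+[0,0,.02]])
q=proj('s',P);print(q,(q-[200,130])*400/150)
for z in (.08,.09,.1,.11,.12,.13):
  print(z,(proj('s',np.array([[p[0],p[1],z]]))-[200,130])*400/150)
"
```

```text
[ 0.583  -0.0137  0.0928] [ 0.1361  0.5879 -0.2637  2.0121  0.2693  0.5713 -0.2456]
[[266.2827 197.9461]
 [266.3705 203.6053]
 [265.8605 193.5443]
 [265.9164 196.9602]
 [266.1762 191.0816]] [[176.7539 181.1897]
 [176.9881 196.2809]
 [175.628  169.4514]
 [175.7772 178.5605]
 [176.4698 162.8842]]
0.08 [[176.9308 192.5894]]
0.09 [[176.7929 183.7023]]
0.1 [[176.6526 174.6677]]
0.11 [[176.5101 165.4818]]
0.12 [[176.3651 156.1408]]
0.13 [[176.2177 146.6407]]
```

```bash
python3 -c "
from fit import *
from go import *
print(manip.tip_reach, [a for a in dir(manip) if a[0]!='_'])
p=np.array([.5797,-.0043,.1884]);R=Ro.from_quat([.677,.736,.001,-.002])
for dz in (-.03,-.02,-.01,0,.017):
  P=np.array([R.apply([0,s*.05,dz])+p for s in(-1,1)]);print(dz,(proj('s',P)-[180,100])*2.6)
"
```

```text
0.017 ['MotionError', 'job_done', 'read_state', 'tip_reach']
-0.03 [[167.0981 104.9449]
 [286.9857 143.2691]]
-0.02 [[167.7642 115.6238]
 [286.569  154.1089]]
-0.01 [[168.4185 126.1149]
 [286.16   164.7489]]
0 [[169.0614 136.4231]
 [285.7584 175.1945]]
0.017 [[170.1291 153.5408]
 [285.0924 192.5211]]
```

The camera puts the fingertips about 30 mm higher than the reported pose, both in the pre-grasp view and now, so the pads closed above the bar. I'll open them raised and then go about 28 mm deeper, watching the force. That depth is safe whichever reading is right.

```bash
python3 -m creep '0 0 -.02 0 0 0 0;0 0 0 0 0 0 .085;0 0 0 0 0 0 .085;0 0 0 0 0 0 .085;0 0 0 0 0 0 .085;0 0 0 0 0 0 .085' && python3 -m creep '0 0 .02 0 0 0 .085;0 0 .014 0 0 0 .085;0 0 .014 0 0 0 .085;0 0 0 0 0 0 .085;0 0 0 0 0 0 .085'; python3 -c "
from go import *
rows([.582,-.0135,.064],rot(.067),1)
from plant import cams
import cv2,numpy as np
b=cams.snapshot('scene')['pixels']
cv2.imwrite('pics/g3.png',cv2.resize(b[130:280,190:360],None,fx=3.5,fy=3.5,interpolation=2))"
```

```text
time_s: 4.6
ee_pos: [0.5816, -0.0137, 0.1113]
tool_rot: [-0.0, 0.683, 0.73, 0.0]
ft_force: [0.2, 0.3, 0.2]
finger_gap: 0.072
time_s: 5.1
ee_pos: [0.5815, -0.0137, 0.0601]
tool_rot: [-0.001, 0.683, 0.73, -0.0]
ft_force: [0.3, -0.1, 0.3]
finger_gap: 0.0848
1 x [ 0.0001  0.0005 -0.0039] [-0.0014 -0.0009  0.0003] | total [ 0.0001  0.0005 -0.0039] [-0.0014 -0.0009  0.0003]
```

View pics/g3.png

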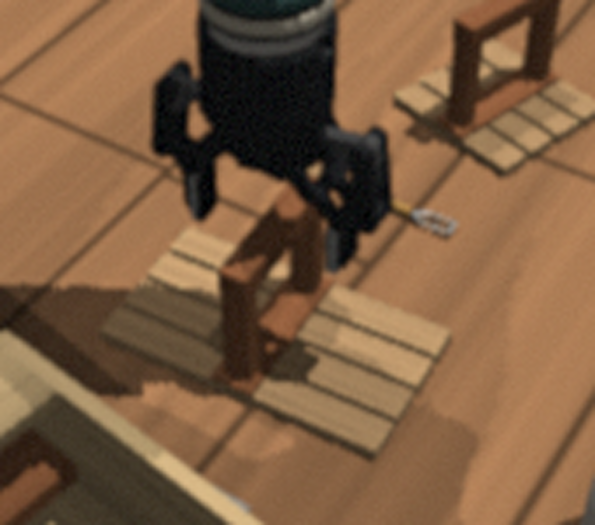

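```bash
python3 -c "
from fit import *
from go import *
p,R,s=now()
for dz in (-.04,-.03,-.02,.004):
  P=np.array([R.apply([0,s*.05,dz])+p for s in(-1,1)]);print(dz,(proj('s',P)-[190,130])*3.5)
print((proj('s',np.array([[.582,-.0135,.105],[.582,-.0635,.105],[.582,.0365,.105]]))-[190,130])*3.5)
"
```

```text
-0.04 [[193.5442 200.7861]
 [338.8176 256.6536]]
-0.03 [[194.2987 212.5906]
 [338.3818 268.5211]]
-0.02 [[195.0411 224.2062]
 [337.9533 280.1903]]
0.004 [[196.7754 251.3399]
 [336.9537 307.4162]]
[[265.5118 222.405 ]
 [217.991  273.1863]
 [309.6963 175.1887]]
```

```bash
python3 -m creep '0 0 .008 0 0 0 .085;0 0 .008 0 0 0 .085;0 0 0 0 0 0 .085;0 0 0 0 0 0 0;0 0 0 0 0 0 0;0 0 0 0 0 0 0;0 0 0 0 0 0 0;0 0 0 0 0 0 0' 80; python3 -c "
from go import *
p,R,s=now();print(p,s['ft_force'],s['finger_gap'])"
```

```text
time_s: 5.95
ee_pos: [0.5831, -0.0136, 0.0448]
tool_rot: [0.001, 0.683, 0.73, 0.001]
ft_force: [0.5, 0.0, -1.7]
finger_gap: 0.0196
[ 0.5831 -0.0136  0.0448] [ 0.541   0.0093 -1.6976] 0.019558457096079975
```

The grip now reads 19.6 mm, so the bar is held. I'll lift and check it by camera.

```bash
python3 -m creep '0 0 -.02 0 0 0 0;0 0 -.04 0 0 0 0;0 0 -.04 0 0 0 0;0 0 -.04 0 0 0 0;0 0 -.03 0 0 0 0;0 0 0 0 0 0 0;0 0 0 0 0 0 0' 80; python3 -c "
from go import *
p,R,s=now();print(p,R.as_matrix())
from plant import cams
import cv2,numpy as np
b=cams.snapshot('scene')['pixels'];a=cams.snapshot('top')['pixels']
f=lambda i:cv2.resize(i,(400,400),interpolation=2)
cv2.imwrite('pics/g4.png',np.hstack([f(b[50:250,160:360]),f(a[50:250,170:370])]))"
```

```text
time_s: 6.65
ee_pos: [0.5777, -0.0145, 0.2164]
tool_rot: [-0.004, 0.683, 0.731, -0.003]
ft_force: [-0.7, -0.3, -3.5]
finger_gap: 0.0192
[ 0.5777 -0.0145  0.2164] [[-0.0674  0.9977 -0.0097]
 [ 0.9977  0.0674 -0.    ]
 [ 0.0006 -0.0097 -1.    ]]
```

View pics/g4.png

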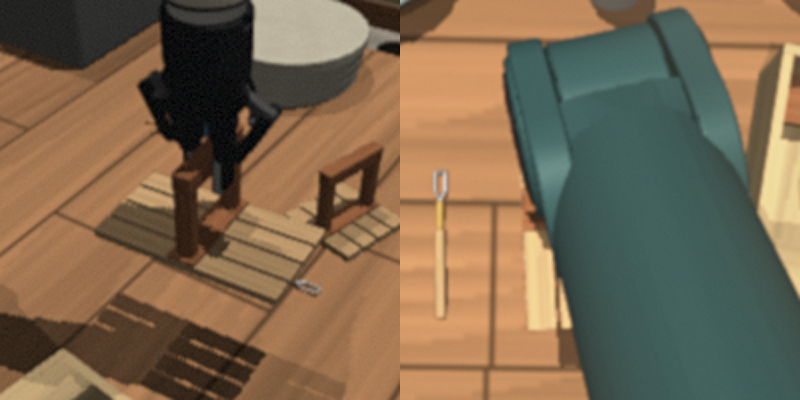

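The shelf hangs level in the grip, with corners at crop (322,238), (275,300), (97,233) and (155,172).

```bash
python3 -c "
from fit import *
from go import *
S=np.array([[.1,.055,.01],[.1,-.055,.01],[-.1,-.055,.01],[-.1,.055,.01]])
q=np.array([(322,238),(275,300),(97,233),(155,172)])/2+[160-.25,50-.25]
def r(x):
  P=(Ro.from_euler('zy',[x[3],x[4]])).apply(S)+x[:3];return (proj('s',P)-q).ravel()
o=least_squares(lambda x:np.r_[r(x),x[4]*20],[.58,-.01,.17,.067,0]);print(o.x,r(o.x))
o=least_squares(lambda x:np.r_[r([.5777+.004,-.0145,*x])],[.17,.067,0]);print(o.x,r([.5817,-.0145,*o.x]))
"
```

```text
[0.5686 0.003  0.1519 0.0707 0.0372] [ 0.0124 -1.4971 -0.1622  1.2603  0.1676 -1.0094 -0.0029  1.2247]
[0.17   0.0465 0.0048] [ 2.7742 -1.7677  0.44    1.9001 -1.1274 -0.7628  0.6753  1.1013]
```

```bash
python3 -c "
from go import *
def slide(out,th,h=.0448): # left-bottom corner target (-.104,.055), retreated by 'out' along board
  return board(-.104+(.1+out)*np.cos(th),.055+(.1+out)*np.sin(th),th,h)
p,R=slide(.15,.42);print(p)
rows(p,R,12)
"; ls
```

```text
[ 0.7198 -0.2759  0.1978]
12 x [-0.0214  0.0121  0.004 ] [-0.0358 -0.0038  0.018 ] | total [-0.2706  0.1243  0.0161] [-0.4292 -0.0457  0.2155]
fit.py
go.py
pics
```

```bash
sed -i '$a def slide(out,th,h=.0448):\n    return board(-.104+(.1+out)*np.cos(th),.055+(.1+out)*np.sin(th),th,h)' go.py; python3 -c "
from go import *
p,R=slide(.15,.42);rows(p+[0,0,.05],R,12)"
```

```text
12 x [-0.0215  0.0129 -0.0002] [-0.0358 -0.0038  0.018 ] | total [-0.2706  0.1238 -0.0339] [-0.4292 -0.0457  0.2155]
```

```bash
python3 -m creep '-.0215 .0129 0 -.0358 -.0038 .018 0;-.0215 .0129 0 -.0358 -.0038 .018 0;-.0215 .0129 0 -.0358 -.0038 .018 0;-.0215 .0129 0 -.0358 -.0038 .018 0;-.0215 .0129 0 -.0358 -.0038 .018 0;-.0215 .0129 0 -.0358 -.0038 .018 0;-.0215 .0129 0 -.0358 -.0038 .018 0;-.0215 .0129 0 -.0358 -.0038 .018 0' 80; python3 -c "
from go import *
p,R=slide(.15,.42);rows(p+[0,0,.05],R,5);print(now()[2]['joint_pos'])"
```

```text
time_s: 7.55
ee_pos: [0.6708, -0.1835, 0.2054]
tool_rot: [0.092, 0.727, 0.676, 0.082]
ft_force: [0.5, -0.2, -2.9]
finger_gap: 0.0193
5 x [-0.0174  0.0137 -0.0044] [-0.0346 -0.0043  0.0151] | total [-0.0888  0.0642 -0.0272] [-0.1729 -0.0216  0.0756]
[ 0.4141  0.487  -0.2751  1.8672  0.1956  0.5643 -0.0396]
```

```bash
python3 -m creep '0 0 -.03 0 0 0 0;-.0174 .0137 -.001 -.0346 -.0043 .0151 0;-.0174 .0137 -.001 -.0346 -.0043 .0151 0;-.0174 .0137 -.001 -.0346 -.0043 .0151 0;-.016 .0137 -.001 -.0346 -.0043 .0151 0;-.014 .0137 -.001 -.0346 -.0043 .0151 0;0 0 0 0 0 0 0;0 0 0 0 0 0 0' 80; python3 -c "
from go import *
p,R=slide(.15,.42);rows(p+[0,0,.05],R,1);print(now()[2]['joint_pos'])
from plant import cams
import cv2
b=cams.snapshot('scene')['pixels'];cv2.imwrite('pics/g5raw.png',b)
cv2.imwrite('pics/g5.png',cv2.resize(b[134:384,80:400],None,fx=2.4,fy=2.4,interpolation=2))"
```

```text
time_s: 8.35
ee_pos: [0.7124, -0.2836, 0.2456]
tool_rot: [0.153, 0.747, 0.633, 0.131]
ft_force: [-0.6, 0.3, -2.2]
finger_gap: 0.0195
1 x [0.0088 0.0064 0.0003] [-0.0147  0.0042 -0.0135] | total [0.0088 0.0064 0.0003] [-0.0147  0.0042 -0.0135]
[ 0.5541  0.4918 -0.2875  1.7913  0.1513  0.4782  0.0407]
```

View pics/g5.png

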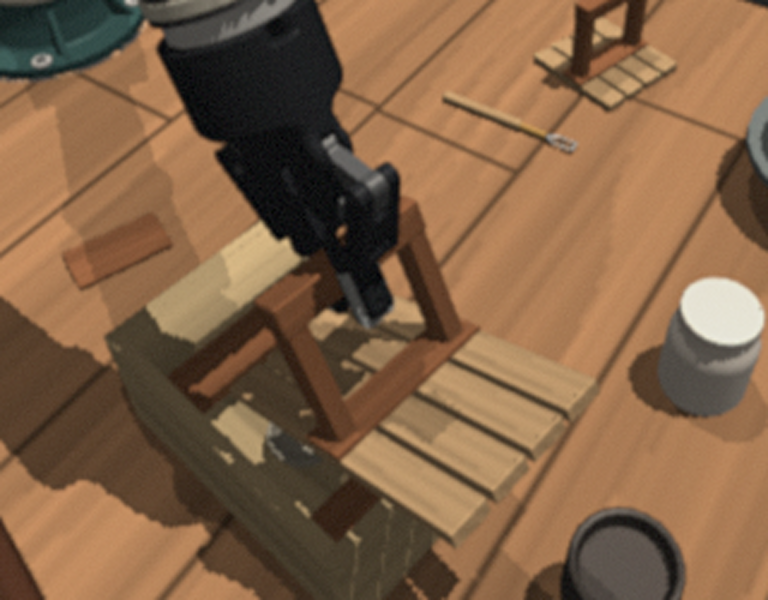

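```bash
python3 -c "
from fit import *
from go import *
p,R,s=now()
L=np.array([[.1,.055,.01],[.1,-.055,.01],[.01,-.05,.105],[-.01,-.05,.105],[.01,.05,.105]])
q=np.array([(598,380),(452,537),(300,318),(258,302),(423,206)])
T=np.array([[0,1,0],[1,0,0],[0,0,-1]]) # board->tool axes
f=lambda P:(proj('s',P)-[80,134])*2.4
A=R.apply(L@T.T-[0,0,-.0448])+p
B=R.apply(L@T.T-[0,0,-.093])+p+[0,0,.048]
print(np.c_[q,f(A),f(B)])
def mk(x): return Ro.from_euler('zyx',x[3:]).apply(L)+x[:3]
x0=[.72,-.28,.2,-.15,-.4,0]
o=least_squares(lambda x:np.r_[(f(mk(x))-q).ravel()/2.4,x[5]*30],x0);print(o.x,np.sqrt(2*o.cost))
c=lambda h,b:R.apply([0,0,h])+p+[0,0,b]
print('A centre',c(.0448,0),'B',c(.093,.048))
o=least_squares(lambda x:(f(R.apply(L@T.T)+x)-q).ravel()/2.4,[.72,-.28,.2]);print('rot fixed',o.x,o.cost)
"
```

```text
[[598.     380.     591.8534 379.3363 623.732  397.7497]
 [452.     537.     445.6458 537.9284 477.6764 563.5725]
 [300.     318.     266.5596 313.9043 291.6441 331.7661]
 [258.     302.     245.0332 302.7785 268.7335 319.7667]
 [423.     206.     412.1377 199.3742 438.1401 212.5188]]
[ 0.7224 -0.2724  0.1902 -0.17   -0.2976 -0.0233] 6.855921847840505
A centre [ 0.7299 -0.2868  0.2046] B [ 0.7487 -0.2899  0.2083]
rot fixed [ 0.7293 -0.2753  0.1878] 28.94028502984696
```

The picture shows the tilted shelf over the mouth, with its raised end corners at (598,380) and (452,537). The rigid tool-frame model with a 45 mm offset predicts these within about 3 camera pixels, so I'll carry on with it.

```bash
python3 -m creep '.0088 .0064 0 -.0147 .0042 -.0135 0;0 0 0 0 0 0 0;0 0 0 0 0 0 0' 80; python3 -c "
from go import *
p,R=slide(.15,.42);rows(p,R,4);rows(p,R,1)"
```

```text
time_s: 8.7
ee_pos: [0.7203, -0.2718, 0.2482]
tool_rot: [0.158, 0.74, 0.639, 0.137]
ft_force: [0.1, -0.6, -3.0]
finger_gap: 0.019
4 x [-0.001  -0.0051  0.0115] [ 0.0001 -0.0007  0.0012] | total [-0.0042 -0.0205  0.046 ] [ 0.0003 -0.003   0.0046]
1 x [-0.0042 -0.0205  0.046 ] [ 0.0003 -0.003   0.0046] | total [-0.0042 -0.0205  0.046 ] [ 0.0003 -0.003   0.0046]
```

```bash
python3 -m creep '-.001 -.0051 .0115 0 0 0 0;-.001 -.0051 .0115 0 0 0 0;-.001 -.0051 .0115 0 0 0 0;0 -.0051 .0115 0 0 0 0;0 0 0 0 0 0 0;0 0 0 0 0 0 0' 80; python3 -c "
from go import *
p,R=slide(.15,.42);rows(p,R,1)
p,R=slide(.05,.42);rows(p,R,5)"
```

```text
time_s: 9.3
ee_pos: [0.7189, -0.273, 0.1912]
tool_rot: [0.156, 0.74, 0.64, 0.136]
ft_force: [1.3, 0.3, -2.8]
finger_gap: 0.0193
1 x [-0.0028  0.0039 -0.0056] [-0.0038 -0.0047  0.0064] | total [-0.0028  0.0039 -0.0056] [-0.0038 -0.0047  0.0064]
5 x [-0.0005 -0.0192 -0.0011] [-0.0008 -0.0009  0.0013] | total [-0.0021 -0.0961 -0.0052] [-0.0038 -0.0047  0.0064]
```

```bash
python3 -m creep '-.0015 0 -.0056 -.002 -.003 .004 0;-.001 -.018 0 0 0 0 0;0 -.019 0 0 0 0 0;0 -.019 0 0 0 0 0;0 -.019 0 0 0 0 0;0 -.012 0 0 0 0 0;0 0 0 0 0 0 0;0 0 0 0 0 0 0' 80; python3 -c "
from go import *
p,R=slide(.05,.42);rows(p,R,1)
p,R=slide(0,.42);rows(p,R,5)"
```

```text
time_s: 10.1
ee_pos: [0.6411, -0.2658, 0.1689]
tool_rot: [0.165, 0.74, 0.637, 0.14]
ft_force: [0.9, -0.2, -1.9]
finger_gap: 0.0189
1 x [ 0.0019 -0.0159  0.0056] [0.0153 0.0026 0.0015] | total [ 0.0019 -0.0159  0.0056] [0.0153 0.0026 0.0015]
5 x [ 0.0004 -0.0132  0.0011] [0.0031 0.0005 0.0003] | total [ 0.002  -0.0659  0.0048] [0.0153 0.0026 0.0015]
```

```bash
cat > shot.py <<'E'
import sys,cv2
from fit import *
from go import *
from plant import cams
p,R,s=now();b=cams.snapshot('scene')['pixels']
o=np.array([100,170]);k=3
im=cv2.resize(b[170:370,100:360],None,fx=k,fy=k,interpolation=2)
L=np.array([[x,y,z] for z in(0,.01) for x,y in((.1,.055),(.1,-.055),(-.1,-.055),(-.1,.055))])
P=R.apply(L[:,[1,0,2]]*[1,1,-1]+[0,0,.0448])+p
c=np.array([P[2],P[6]]);print("box-frame left corners (mm)",Ro.from_euler("z",-BY).apply(P-BOX)[[2,3,6,7,0]].round(4)*1000)
for i,j in[(0,1),(1,2),(2,3),(3,0),(4,5),(5,6),(6,7),(7,4)]:
    a=((proj('s',P[[i,j]])-o)*k).astype(int);cv2.line(im,tuple(map(int,a[0])),tuple(map(int,a[1])),(255,255,0) if i>3 else (255,0,255),1)
cv2.imwrite(sys.argv[1],im)
E
python3 shot.py pics/g6.png
```

```text
box-frame left corners (mm) [[-45.  -57.1  86.2]
 [-45.1  52.9  85.9]
 [-49.3 -57.1  95.3]
 [-49.3  52.9  95. ]
 [136.3  53.2 170.2]]
```

View pics/g6.png

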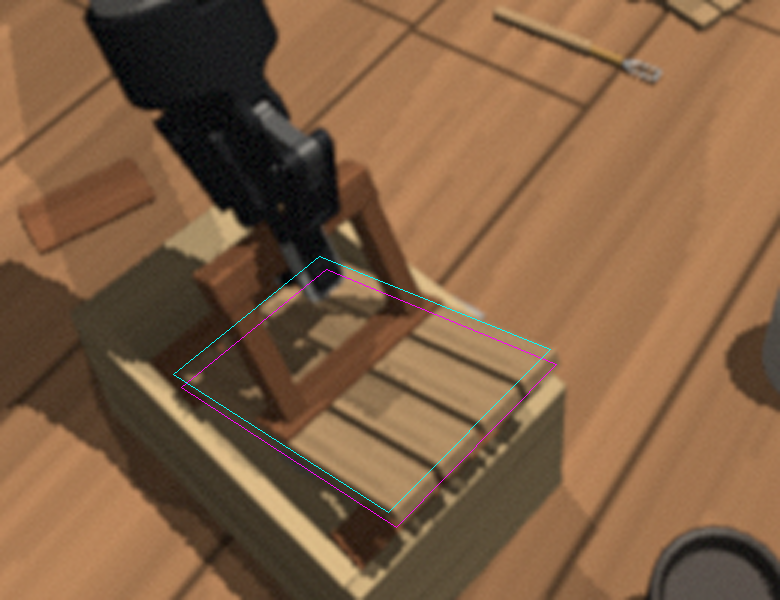

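The overlaid wireframe matches the real board within about 2 px. The low end sits in the mouth just before the lip, its top edge below the lip's underside, so I'll slide it under.

```bash
python3 -m creep '.001 -.003 .005 .005 0 0 0;.001 -.010 0 .005 0 0 0;0 -.012 0 0 0 0 0;0 -.012 0 0 0 0 0;0 -.010 0 0 0 0 0;0 0 0 0 0 0 0;0 0 0 0 0 0 0' 80; python3 -c "
from go import *
p,R=slide(0,.42);rows(p,R,3);print(now()[2]['ft_force'],now()[2]['torque'])
P=R.apply([[0,-.1,.0448],[0,-.1,.0348]])+0
p,R,_=now();P=R.apply([[-.055,-.1,.0448],[.055,-.1,.0448],[0,-.1,.0348]])+p
print(Ro.from_euler('z',-BY).apply(P-BOX)*1000)"
```

```text
time_s: 10.85
ee_pos: [0.5999, -0.257, 0.1434]
tool_rot: [0.161, 0.741, 0.638, 0.137]
ft_force: [0.9, 0.4, -3.6]
finger_gap: 0.019
3 x [-0.0002 -0.0057 -0.0001] [0.0021 0.0007 0.0008] | total [-0.0007 -0.017  -0.0003] [0.0064 0.0021 0.0023]
[ 0.913   0.3672 -3.6289] [0.1187 0.6812 0.0475]
[[-87.7931 -54.5786  61.4426]
 [-87.9267  55.4208  61.1286]
 [-91.9962   0.442   70.39  ]]
```

```bash
python3 -m creep '0 -.006 0 .003 0 0 0;0 -.005 0 .003 0 0 0;0 0 0 0 0 0 0;0 0 0 0 0 0 0' 80; cat > low.py <<'E'
from go import *
p,R,s=now();P=R.apply([[-.055,-.1,.0448],[.055,-.1,.0448],[0,-.1,.0348],[-.055,.1,.0448],[.055,.1,.0448]])+p
print(Ro.from_euler('z',-BY).apply(P-BOX)*1000,s['ft_force'],s['torque'])
rows(*board(0,.052,0,.0448),8);rows(*board(0,.052,0,.0448),1)
E
python3 low.py
```

```text
time_s: 11.25
ee_pos: [0.5905, -0.2558, 0.1394]
tool_rot: [0.16, 0.741, 0.638, 0.136]
ft_force: [0.7, 0.2, -2.1]
finger_gap: 0.0191
[[ -97.6176  -54.8563   57.6809]
 [ -97.7451   55.1431   57.3317]
 [-101.7805    0.1676   66.6275]
 [  84.8071  -54.3845  139.6626]
 [  84.6796   55.6148  139.3133]] [ 0.7157  0.1606 -2.0966] [ 0.089   0.6988 -0.0138]
8 x [-0.0001  0.0018  0.0059] [0.0528 0.0004 0.0002] | total [-0.0004  0.0052  0.049 ] [0.4224 0.0029 0.0018]
1 x [-0.0004  0.0052  0.049 ] [0.4224 0.0029 0.0018] | total [-0.0004  0.0052  0.049 ] [0.4224 0.0029 0.0018]
```

```bash
python3 -m creep '0 .0018 .0055 .0528 0 0 0;0 .0018 .0055 .0528 0 0 0;0 .0018 .0055 .0528 0 0 0;0 .0018 .0055 .0528 0 0 0;0 .0018 .0055 .0528 0 0 0;0 0 0 0 0 0 0;0 0 0 0 0 0 0' 80; python3 low.py
```

```text
time_s: 11.95
ee_pos: [0.6103, -0.259, 0.1163]
tool_rot: [0.06, 0.756, 0.65, 0.049]
ft_force: [-0.2, -0.0, -3.1]
finger_gap: 0.0192
[[-96.5833 -54.9767  56.7606]
 [-96.6698  55.0226  56.3846]
 [-98.1761   0.0555  66.4517]
 [101.001  -54.7155  87.7502]
 [100.9146  55.2838  87.3742]] [-0.2293 -0.0058 -3.0562] [ 0.0342  0.3171 -0.0105]
8 x [-0.      0.0004  0.0025] [0.0194 0.0004 0.0001] | total [-0.0002  0.0017  0.02  ] [0.1556 0.0034 0.0011]
1 x [-0.0002  0.0017  0.02  ] [0.1556 0.0034 0.0011] | total [-0.0002  0.0017  0.02  ] [0.1556 0.0034 0.0011]
```

```bash
python3 -m creep '0 0 .0065 .052 0 0 0;0 0 .0065 .052 0 0 0;0 0 .006 .05 0 0 0;0 0 0 0 0 0 0;0 0 0 0 0 0 0' 80; python3 low.py
```

```text
time_s: 12.45
ee_pos: [0.6088, -0.2597, 0.0975]
tool_rot: [0.002, 0.759, 0.651, -0.001]
ft_force: [0.5, -0.2, -2.9]
finger_gap: 0.0188
[[-106.1539  -55.6827   52.8755]
 [-106.0722   54.3164   52.4538]
 [-106.1201   -0.6448   62.6646]
 [  93.846   -55.8307   53.016 ]
 [  93.9277   54.1685   52.5943]] [ 0.4951 -0.1831 -2.8662] [-0.0117 -0.011  -0.055 ]
8 x [0.0001 0.0008 0.0001] [ 0.0001  0.0005 -0.0001] | total [0.0006 0.0061 0.0007] [ 0.0007  0.0038 -0.0007]
1 x [0.0006 0.0061 0.0007] [ 0.0007  0.0038 -0.0007] | total [0.0006 0.0061 0.0007] [ 0.0007  0.0038 -0.0007]
```

```bash
python3 -m creep '0 .003 0 0 .003 0 0;0 .003 0 0 0 0 0;0 0 0 0 0 0 0;0 0 .0015 0 0 0 0;0 0 .0015 0 0 0 0;0 0 0 0 0 0 0' 80; python3 low.py; python3 shot.py pics/g7.png
```

```text
time_s: 13.05
ee_pos: [0.6131, -0.2612, 0.0957]
tool_rot: [0.002, 0.759, 0.651, 0.001]
ft_force: [0.7, -0.0, -3.0]
finger_gap: 0.0191
[[-101.6805  -56.3312   50.6384]
 [-101.4577   53.6685   50.4965]
 [-101.6009   -1.3184   60.5674]
 [  98.318   -56.7354   51.2738]
 [  98.5408   53.2643   51.1319]] [ 0.7342 -0.0121 -3.0367] [-0.0165  0.0445  0.0231]
8 x [ 0.0002  0.0002 -0.0001] [ 0.0004  0.0002 -0.0003] | total [ 0.0015  0.0017 -0.0011] [ 0.0032  0.0013 -0.002 ]
1 x [ 0.0015  0.0017 -0.0011] [ 0.0032  0.0013 -0.002 ] | total [ 0.0015  0.0017 -0.0011] [ 0.0032  0.0013 -0.002 ]
box-frame left corners (mm) [[-101.7  -56.3   50.6]
 [-101.5   53.7   50.5]
 [-101.7  -56.3   60.6]
 [-101.5   53.7   60.5]
 [  98.5   53.3   51.1]]
```

View pics/g7.png

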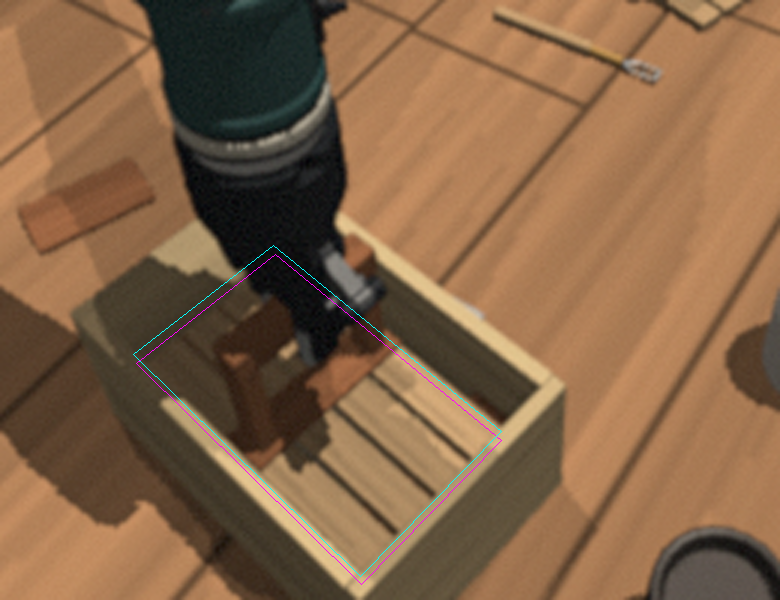

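The board lies level inside, with its near end under the lip. Next I'll lower it until it touches.

```bash
python3 -m creep '.001 0 .002 0 0 0 0;0 0 .0015 0 0 0 0;0 0 0 0 0 0 0' 80; python3 low.py|head -6
```

```text
time_s: 13.4
ee_pos: [0.6137, -0.261, 0.0953]
tool_rot: [0.002, 0.759, 0.651, 0.0]
ft_force: [0.2, -0.3, -3.3]
finger_gap: 0.0192
[[-101.1111  -56.0773   50.25  ]
 [-100.8517   53.9219   49.9201]
 [-101.0187   -1.0476   60.085 ]
 [  98.887   -56.5466   50.9965]
 [  99.1463   53.4526   50.6666]] [ 0.1567 -0.2602 -3.2813] [ 0.001   0.0016 -0.0017]
8 x [ 0.0001  0.0001 -0.0002] [ 0.0005  0.0004 -0.0003] | total [ 0.0012  0.0012 -0.0015] [ 0.0037  0.003  -0.0024]
```

```bash
python3 -m creep '0 0 .004 0 0 0 0;0 0 0 0 0 0 0;0 0 0 0 0 0 0' 80; python3 low.py|sed -n 1,5p; python3 -m creep '0 0 .004 0 0 0 0;0 0 0 0 0 0 0;0 0 0 0 0 0 0' 80;  python3 low.py|sed -n 1,5p
```

```text
time_s: 13.7
ee_pos: [0.615, -0.2615, 0.096]
tool_rot: [0.004, 0.759, 0.651, 0.0]
ft_force: [0.2, -1.2, -3.0]
finger_gap: 0.0192
[[-99.6679 -56.4768  50.8325]
 [-99.3841  53.5216  50.3151]
 [-99.5867  -1.4304  60.5735]
 [100.3278 -56.9871  52.0496]
 [100.6116  53.0114  51.5323]] [ 0.1821 -1.1955 -3.0297] [-0.0213  0.0306 -0.0457]
time_s: 14.0
ee_pos: [0.6157, -0.262, 0.0952]
tool_rot: [0.004, 0.759, 0.651, -0.0]
ft_force: [0.9, -0.4, -0.5]
finger_gap: 0.0188
[[-98.8305 -56.8187  50.0267]
 [-98.5229  53.179   49.3833]
 [-98.7415  -1.7612  59.7046]
 [101.1646 -57.3702  51.3262]
 [101.4721  52.6275  50.6828]] [ 0.8941 -0.444  -0.5264] [-0.0102  0.0812  0.0469]
```

Contact: the weight has come off the wrist. I'll release and rise.

```bash
python3 -m creep '0 0 0 0 0 0 .085;0 0 0 0 0 0 .085;0 0 0 0 0 0 .085;0 0 0 0 0 0 .085;0 0 0 0 0 0 .085;0 0 0 0 0 0 .085;0 0 0 0 0 0 .085' 80 && python3 -m creep '0 0 -.02 0 0 0 .085;0 0 -.03 0 0 0 .085;0 0 -.04 0 0 0 .085;0 0 -.04 0 0 0 .085;0 0 -.04 0 0 0 .085;0 0 0 0 0 0 .085'
```

```text
time_s: 14.7
ee_pos: [0.6163, -0.2619, 0.0933]
tool_rot: [0.004, 0.759, 0.651, 0.0]
ft_force: [-0.6, 0.1, 0.1]
finger_gap: 0.0847
time_s: 15.3
ee_pos: [0.6144, -0.2604, 0.2677]
tool_rot: [0.002, 0.759, 0.651, -0.001]
ft_force: [0.9, 0.0, 0.0]
finger_gap: 0.0849
```

```bash
python3 -m creep '.03 0 0 0 0 0 .085;.045 0 0 0 0 0 .085;.045 0 0 0 0 0 .085;.045 0 0 0 0 0 .085;.045 0 0 0 0 0 .085;.03 0 0 0 0 0 .085;0 0 0 0 0 0 .085;0 0 0 0 0 0 .085'; python3 -c "
from plant import cams
import cv2,numpy as np
b=cams.snapshot('scene')['pixels'];a=cams.snapshot('top')['pixels']
f=lambda i:cv2.resize(i,(400,400),interpolation=2)
cv2.imwrite('pics/g8.png',np.hstack([f(b[214:384,115:285]),f(a[60:220,315:475])]))"
```

```text
time_s: 16.1
ee_pos: [0.6519, -0.0188, 0.2645]
tool_rot: [0.004, 0.761, 0.649, -0.002]
ft_force: [0.3, -0.3, 0.2]
finger_gap: 0.0852
```

View pics/g8.png

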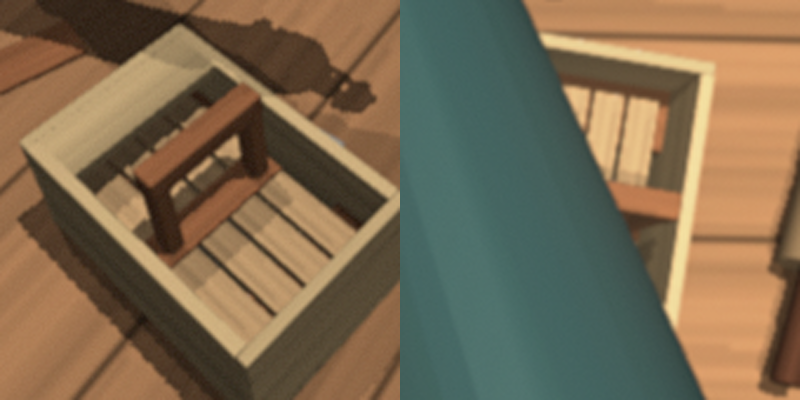

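The shelf lies flat and its handle is upright: bar from crop (145,180) to (255,95), slats parallel to the walls, far end on the ledge and near end under the lip. I'll hand it in.

```bash
python3 -c "
from plant import manip
print(manip.job_done())"
```

```text
the job is handed in; nothing more can be done
None
```

The long shelf is in the damp box, lying on both ledges with its near end under the lip. I let go of it and handed the job in at about 16 s, well inside the 51 s limit. I gripped its handle, tilted it about 24°, slid the low end under the lip, let the other end down and released it.

**Last checks:**
- **Position:** the final pictures showed the board level, the handle upright and the gripper clear. At release the board was about 1–2 mm off centre in the box, with its corners reading 49–51 mm high against ledges at 50 mm.
- **Forces:** the wrist never read more than a few newtons after any move.
- **Short shelf:** I never touched it. It was in its place in the wider views, but the last close-up did not include it.

**What failed or disagreed:**
- **First grasp missed:** the gripper closed on air above the bar, because the fingertips were about 30 mm higher in the camera than the reported pose implied. I opened it, went 48 mm deeper and gripped the bar. I then used the board height measured at that grasp (45 mm below the tool point), which matched the later pictures within about 3 pixels.
- **Last top picture:** the arm hid much of the box, so the final check rests mainly on the scene camera.

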